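# Guard down, tin clamped and held with the ratchet trigger

### The job

Get the tin ready for piercing: take the stand's clear hinged guard by its orange tab and lower it gently all the way down onto its stops, without letting it drop. Then pump the red ratchet trigger towards the black handle post, squeeze after squeeze, until the spring pad grips the tin and the coloured stem shows green where it enters the blue jaw (orange there is too loose, red is too tight and dents the tin). Move the jaw only by the trigger, keep your hands off the tin, leave the salt, spice and lemon alone, and finish while still holding the trigger squeezed.

Things in the scene. Friction and masses are not known exactly. Their poses are not given: they have to be found in the camera images.
- stand: grey base plate 170 (x) x 320 (y) x 12 mm, fixed to the table, carrying clamp (-y end), V-jaw with tin (+y end) and guard (hinged along the +x edge). Origin: centre of the underside; z up. 'Stand' coordinates below: mm in this frame, turned about z. Hinge posts at x 79, y -15 and 135, z to 102; guard stops at x -52, y 2 and 118, z to 95. Blue clamp housing 46 wide, y -135 to -45, z to 62
- tin: tin, 75 mm diameter, 58 high, about 0.26 kg, standing loose on the stand's base plate (z 12) up to 9 mm short of its seat in the V-jaw; the pad pushes it home. Origin: centre of its underside. A force above 20 N from the pad dents it
- guard: clear guard with an aluminium frame, 132 (y) x 150 x 8 mm, 0.16 kg, hinged on the stand along y. Origin on the hinge line; the guard extends along its own -x. An orange tab, 10 thick along y, 20 high, stands out in the middle of its free edge, 148 to 200 from the hinge
- guard_turn (a joint): guard angle, rad: 0 = level, down on its stops; pi/2 = upright. A stiff hinge keeps it open above about 1.2; below that it falls by its own weight if let go
- guard_hinge (a point): middle of the hinge line, at stand (85, 60, 100)
- guard_tab (a point): grip point in the orange tab, 180 mm from the hinge line: at guard angle q it is at stand x = 85 - 180 cos q, y = 60, z = 100 + 180 sin q. Pinched along the stand's y the tab can turn between the finger pads
- trigger: red round bar (14 mm diameter, 34 long along x) on top of a dark steel lever, pivoted on the stand at (0, -115, 14). Origin on the pivot; the bar's axis is 81 mm from it
- trigger_turn (a joint): trigger angle, rad: 0 = released (leaning to -y), 0.272 = fully squeezed to the handle post. It takes about 5 N at the bar at first, 8 N at full squeeze, plus half the pad's force; a spring returns it. The teeth are 3.5 mm apart: a full squeeze moves the jaw up to 9 mm (less up to 3.5 mm lost before the pawl bites); on release it may slip back up to 3.5 mm onto the catch: 7 mm net
- trigger_bar (a point): centre of the red bar: stand (0, -126, 94) released, (0, -104, 94) fully squeezed. Its outer (-y) face moves from y -133 to -111
- handle_post (a point): point at z 95 in the middle of the fixed black handle post, which is 30 (x) x 16 (y) mm and reaches z 116, at stand (0, -85); its faces are at y -93 and -77. Post and released trigger together measure 56 mm along y, 34 mm when fully squeezed
- jaw: blue jaw block 34 x 22 x 34 mm on a steel toothed bar at z 41; the bar runs back through the clamp under the trigger bar (top of teeth at z 50) and out behind it. Moved only by the trigger
- jaw_slide (a joint): jaw travel towards the tin, m, 0 to 0.065
- pad: black rubber pad, 32 x 6 x 34 mm, on a coloured spring stem in front of the jaw
- pad_spring (a joint): how far the pad is pushed back into the jaw, m: 0 = free, 1.2 N per mm, at most 0.018. At the jaw's mouth the stem shows orange up to 0.0045, green from 0.0045 to 0.0135, red above
- pad_face (a point): centre of the pad's front face: stand (0, -10 + jaw travel - pad_spring, 41); with a seated tin it touches at y 32
- spice: red-capped spice jar, 45 mm diameter, 106 high, origin at its underside: leave alone
- salt: glass salt shaker, 44 mm diameter, 90 high, origin at its underside: leave alone
- lemon: lemon, 71 x 53 x 51 mm, origin at its underside: leave alone
- tin_seat (a point): where the underside of a tin seated in the fixed aluminium V-jaw (57 mm high) is centred: stand (0, 70, 12)

How it is judged:
By the outcome, as a careful person would: the job done as asked, in the order asked, and still so for the second after the job is handed in, while the arm keeps its last pose, push and grip.
It also fails if it takes over 64 s, if anything falls off the work surface, if the arm or the gripper's body presses on something with over 40 N, if the wrist force passes 120 N, or if a joint passes its speed limit or range.

### The arm

A 6-joint arm with a two-finger parallel gripper is mounted at the origin on a cart in front of the work surface, level with it; the furniture and walls round the work are solid. World frame = base frame: x ahead of the robot, y to its left, z up, the work surface at z = 0. Lengths are in mm, angles in rad, forces in N, time in s.
With the tool pointing down it reaches from about 350 to 875 mm from the base axis. Payload 4.2 kg.
Tool frame: the origin (TCP) lies at the very end of the fingers, on their centre line; the grasp point (between the pads) lies 19 mm behind it (arm.grip_depth is the distance from the TCP to the grasp point, in mm); z points along the fingers, y is the line along which they close (so a half turn about z gives the same grasp; the last joint's range is limited). The gripper opens to 85 mm and grips with 20 to 120 N. Pads are 22 mm wide; open, the fingers measure 114 mm over their backs; the gripper's body (76 mm by 85 mm) begins 54 mm behind the grasp point. The pads swing forward as they close: fully open they stand 13 mm farther back than shut.
Start: joints at [-0.951, 0.385, 0.008, 0, -1.194, -0.259], TCP at [220.653, -584.732, 231.312] pointing down, gripper open.
Joint ranges: [-3.14, 3.14], [-1.21, 2.06], [-1.07, 1.41], [-3.16, 2.05], [-2.99, -0.16], [-3.1, 3.1]. Speed limits (rad/s): [2.79, 2.79, 3.14, 3.14, 3.14, 3.14].

### API

Orientations are given as a rotation vector (axis times angle).
In Python, from plant import arm, kin, sense, vision, ticket gives the robot as it stands. Calls block until the motion is done:
- arm.movep(position, orientation): joint-space move of the TCP to a pose.
- arm.line_to(position, rotation=None, vel=150): straight line of the TCP; rotation=None keeps the orientation; vel is the mean speed in mm/s.
- arm.move_j(angles): joint-space move.
- arm.open_gripper() and arm.grab(): open the fingers fully, or close them until they stop; the grip force is fixed at half the most.
- arm.wait(seconds).
- kin.solve_ik(position, orientation): joint angles nearest the present ones, or None.
- sense(): the state.
- vision.snapshot(name): name is "scene" or "top" or "wrist"; returns the picture (384x512x3 uint8, red, green, blue); there is no depth.
- vision.camera_model(name): a dict with "fov_y" (degrees; the focal length in pixels is half the picture's height over the tangent of half this angle, whatever the lens; pixels are square), "cx", "cy" (the principal point, pixels), "pose" (4x4, takes a point from camera to world coordinates). Camera axes: x right, y down, z forward; pixel columns grow to the right and rows downward; lengths in mm; the calibration is good to about 2 mm. A picture is of the moment at which its call begins: read the wrist's pose just before it. camera_model takes no time and is no camera call; for the wrist camera it gives the pose at the moment of the call.
A pose or a line that the arm cannot do raises arm.IKError and nothing moves.
- ticket.hand_in(): hands the job in; it is judged then, once.
Trained networks look in the newest picture that a camera, given by its name, has taken for a name from the list of things; names that differ only in an ending like _2 or _b are one class to them, and where a whole thing is asked for, a point or a joint stands for the part that bears it (a point fixed in the world has none). Each returns a list of dicts, best first, with "p" (0 to 1); they miss things now and then, are a little off and sometimes report something else, mostly with a low value. They report only what shows in the picture. A call takes as long as a camera call.
- vision.boxes_of(camera, name): "box" ([left, top, width, height] in pixels, round what is visible of it).
The state is a dict: "time_s": time; "joint_positions": joint angles; "qd": joint speeds; "joint_efforts": joint torques, N m; "ee_pos": TCP position; "eef_rot": TCP orientation; "contact_force": force on the tool from outside, world axes, zero at the start; "ft_torque": the same for the moment, N m; "width": opening from 0.0 (shut) to 1.0 (fully open); "gripper_force": force on a finger pad.
Only numpy, scipy, OpenCV 4.12 (cv2) and the standard library are available. Lean on these libraries where they do the work, as an engineer would, in place of code of your own. Each camera call takes 0.05 s, during which the arm holds its last target. There are 200 camera calls.

## Working session

There is one attempt and no reset: what is moved stays moved. The work goes in short steps, each a Python script; the robot and the scene stay as the last script left them, time stands still between calls to the robot, and variables do not carry over. Pictures are saved under pics/ and viewed, at most 10 in all, crops included, and the job is handed in when it is done.

```bash
ls; mkdir -p pics
python3 - <<'E'
from plant import arm, kin, sense, vision, ticket
import cv2,numpy as np
for n in ["scene","top"]:
    im=vision.snapshot(n); cv2.imwrite(f"pics/{n}0.png",cv2.cvtColor(im,cv2.COLOR_RGB2BGR))
    m=vision.camera_model(n); print(n,m["fov_y"],m["cx"],m["cy"]);print(np.round(m["pose"],3).tolist())
    for o in ["stand","tin","trigger_bar","guard_tab","handle_post","jaw"]:
        print(o,[(np.round(d["box"]).tolist(),round(d["p"],2)) for d in vision.boxes_of(n,o)[:2]])
print(sense())
E
```

```text
pics
scene 49.95443570928247 256.0338141871624 190.18455526941196
[[-0.716, -0.507, 0.481, -131.322], [-0.698, 0.538, -0.472, 680.329], [-0.019, -0.674, -0.738, 1171.419], [0.0, 0.0, 0.0, 1.0]]
stand [([211.0, 148.0, 94.0, 106.0], 0.56)]
tin [([234.0, 203.0, 22.0, 27.0], 0.94)]
trigger_bar [([281.0, 176.0, 8.0, 12.0], 0.49)]
guard_tab [([212.0, 147.0, 34.0, 55.0], 0.88)]
handle_post [([211.0, 151.0, 94.0, 99.0], 0.64)]
jaw [([258.0, 183.0, 37.0, 28.0], 0.54)]
top 42.928842715751514 259.7635531768718 190.76090598898566
[[0.02, -0.983, 0.183, 323.23], [-1.0, -0.022, -0.008, -18.008], [0.011, -0.183, -0.983, 1362.573], [0.0, 0.0, 0.0, 1.0]]
stand [([186.0, 145.0, 128.0, 91.0], 0.6)]
tin [([209.0, 182.0, 29.0, 30.0], 0.62)]
trigger_bar [([288.0, 195.0, 13.0, 16.0], 0.54)]
guard_tab [([193.0, 142.0, 64.0, 24.0], 0.81)]
handle_post [([188.0, 142.0, 128.0, 96.0], 0.61)]
jaw [([250.0, 196.0, 62.0, 13.0], 0.53)]
{'time_s': 0.7, 'joint_positions': array([-9.51381754e-01,  3.84670587e-01,  7.90095203e-03, -1.42120995e-05,
       -1.19398944e+00, -2.58604650e-01]), 'qd': array([-0.00212992, -0.00014226, -0.00058513, -0.00122158,  0.00057465,
       -0.00161739]), 'joint_efforts': array([ 3.74194651e-04, -3.91949630e+01,  1.88580340e+01,  4.18983981e+00,
       -3.89305733e-04,  4.39871979e-07]), 'ee_pos': array([ 220.6676357 , -584.72604467,  231.32810962]), 'eef_rot': array([-5.63676548e-01,  3.09058223e+00, -4.41426641e-05]), 'contact_force': array([-0.06238356, -0.33907023, -0.39935859]), 'ft_torque': array([-0.01755809,  0.04895676, -0.05439953]), 'gripper_force': 0.0, 'width': 0.9974404925224994}
```

Run:
```python
import cv2,numpy as np
a=cv2.imread("pics/scene0.png")[120:280,170:340];b=cv2.imread("pics/top0.png")[120:260,160:330]
a=cv2.resize(a,None,fx=3.5,fy=3.5,interpolation=3)
b=cv2.resize(b,None,fx=4.5,fy=4.5,interpolation=3)
cv2.imwrite("pics/c1.png",a);cv2.imwrite("pics/c2.png",b[:600])
```

```text
(no output)
```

View pics/c1.png

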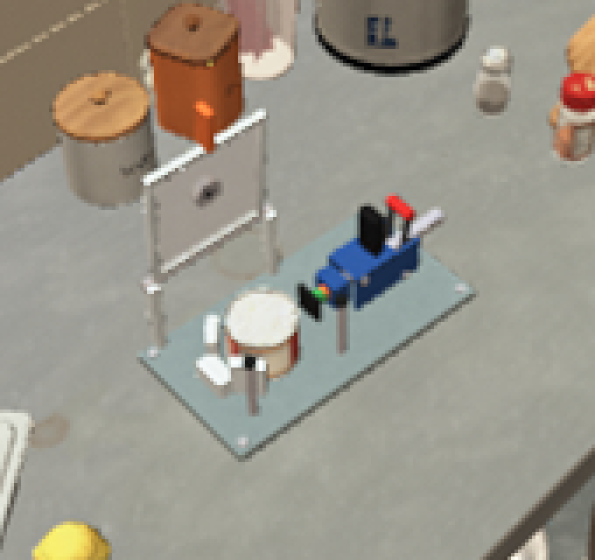

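View pics/c2.png

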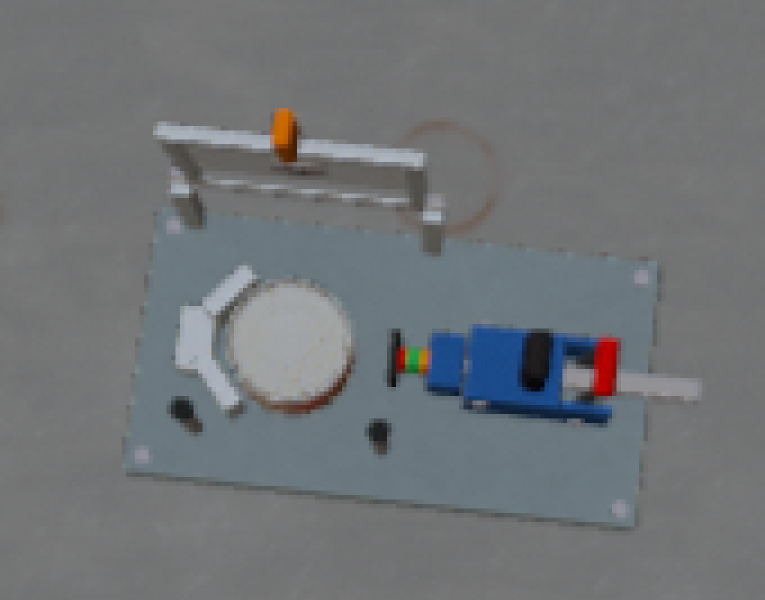

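The views show the stand with its +x edge (hinge) away from the robot and slightly yawed. The guard is upright with its tab at the top, and the pad is clear of the tin. Next I fit the pose from the corner pixels.

```bash
cat > h.py <<'E'
from plant import arm, kin, sense, vision, ticket
import cv2,numpy as np
from scipy.optimize import least_squares
from scipy.spatial.transform import Rotation as R
def proj(m,P):
    T=np.linalg.inv(np.array(m["pose"]));c=(T[:3,:3]@np.atleast_2d(P).T).T+T[:3,3]
    f=192/np.tan(np.radians(m["fov_y"]/2))
    return np.c_[m["cx"]+f*c[:,0]/c[:,2],m["cy"]+f*c[:,1]/c[:,2]]
def s2w(p,S):
    p=np.atleast_2d(np.array(p,float));c,s=np.cos(p3:=S[2]),np.sin(S[2])
    return np.c_[S[0]+c*p[:,0]-s*p[:,1],S[1]+s*p[:,0]+c*p[:,1],p[:,2]]
def save(name,f,box=None,k=1):
    im=cv2.cvtColor(vision.snapshot(name),cv2.COLOR_RGB2BGR)
    if box: x,y,w,h=box; im=im[y:y+h,x:x+w]
    cv2.imwrite(f,cv2.resize(im,None,fx=k,fy=k,interpolation=3))
E
python3 - <<'E'
from h import *
t,s=vision.camera_model("top"),vision.camera_model("scene")
def cen(n,cond,box):
    im=cv2.cvtColor(cv2.imread(f"pics/{n}0.png"),cv2.COLOR_BGR2HSV);x,y,w,h=box;a=im[y:y+h,x:x+w]
    m=cond(a[...,0].astype(int),a[...,1],a[...,2]);v,u=np.nonzero(m);return [u.mean()+x,v.mean()+y],len(u)
org=lambda h,S,v:(h>6)&(h<18)&(S>150)&(v>80)
red=lambda h,S,v:((h<6)|(h>174))&(S>150)&(v>60)
tabT,n1=cen("top",org,(215,140,14,18)); tabS,n2=cen("scene",org,(222,146,13,18))
barT,n3=cen("top",red,(285,190,20,22)); barS,n4=cen("scene",red,(275,172,18,18))
print(n1,n2,n3,n4,tabT,tabS,barT,barS)
cv=lambda u,v:((u+.5)/4.5-.5+160,(v+.5)/4.5-.5+120)
cs=lambda u,v:((u+.5)/3.5-.5+170,(v+.5)/3.5-.5+120)
O=[(t,(85,160,12),cv(160,210)),(t,(85,-160,12),cv(657,262)),(t,(-85,-160,12),cv(633,527)),(t,(-85,160,12),cv(127,474)),
(s,(85,160,12),cs(138,357)),(s,(-85,160,12),cs(243,458)),(s,(-85,-160,12),cs(475,293)),
(t,(0,-126,97),barT),(s,(0,-126,96),barS)]
def tab(q,r=174): return (85-r*np.cos(q),60,100+r*np.sin(q))
def res(x): 
    S=x[:3]; return np.concatenate([(proj(m,s2w(p,S))[0]-u) for m,p,u in O]+[proj(t,s2w(tab(x[3]),S))[0]-tabT,proj(s,s2w(tab(x[3]),S))[0]-tabS])
r=least_squares(res,[550,20,-.1,1.5],x_scale=[1,1,.01,.01]);print(r.x);print(np.round(r.fun.reshape(-1,2),2).tolist())
S=r.x[:3];np.save("S.npy",r.x)
for n,p in dict(tab=tab(r.x[3],180),tabdown=tab(0,180),bar=(0,-126,94),post=(0,-85,116)).items(): print(n,s2w(p,S).round(1))
# pad and tin in top crop
def back(m,uv,z):
    f=192/np.tan(np.radians(m["fov_y"]/2));d=np.array(m["pose"])[:3,:3]@[(uv[0]-m["cx"])/f,(uv[1]-m["cy"])/f,1];o=np.array(m["pose"])[:3,3]
    w=o+d*(z-o[2])/d[2];c,ss=np.cos(S[2]),np.sin(S[2]);dx,dy=w[0]-S[0],w[1]-S[1];return np.round([c*dx+ss*dy,-ss*dx+c*dy],1)
print("pad",back(t,cv(388,357),58),"tin",back(t,cv(291,341),70),"jaw front",back(t,cv(428,362),58))
E
```

```text
44 178 60 27 [np.float64(222.75), np.float64(149.13636363636363)] [np.float64(227.86516853932585), np.float64(152.48876404494382)] [np.float64(294.0833333333333), np.float64(201.25)] [np.float64(283.962962962963), np.float64(178.8148148148148)]
[ 5.44459244e+02  6.89902189e+00 -8.51163330e-02  1.51401097e+00]
[[-1.0, -0.5], [0.85, -0.21], [0.82, 0.65], [-1.6, 0.2], [0.19, -0.95], [0.23, -0.05], [0.94, -0.99], [0.09, -0.31], [0.52, -0.12], [0.27, -1.15], [-0.05, 2.99]]
tab [[624.1  60.3 279.7]]
tabdown [[454.9  74.8 100. ]]
bar [[ 533.7 -118.6   94. ]]
post [[537.2 -77.8 116. ]]
pad [-1.8  2.2] tin [-0.3 60.4] jaw front [ -2.3 -22. ]
```

```bash
cat >> h.py <<'E'
def ori(S,tilt=0,flip=0):
    # tool down, y along stand y; tilt>0 leans the fingers towards stand +x
    yaw=S[2]; M=R.from_euler('z',yaw)*R.from_euler('y',-tilt)*R.from_matrix([[1,0,0],[0,-1,0],[0,0,-1]])
    if flip: M=M*R.from_euler('z',np.pi)
    return M.as_rotvec()
E
python3 - <<'E'
from h import *
x=np.load("S.npy");S=x[:3]
t,s=vision.camera_model("top"),vision.camera_model("scene")
for q in (1.4,1.5,1.57,1.65): 
    P=s2w((85-174*np.cos(q),60,100+174*np.sin(q)),S);print(q,proj(t,P).round(1),proj(s,P).round(1))
for fl in (0,1):
  for tilt in (0,.4,.8):
    for q in (1.5,1,.5,0):
        g=s2w((85-182*np.cos(q),60,100+182*np.sin(q)),S)[0];o=ori(S,tilt,fl)
        j=kin.solve_ik(g+arm.grip_depth*R.from_rotvec(o).as_matrix()[:,2],o);print(fl,tilt,q,None if j is None else np.round(j,2))
o=ori(S,0,0)
print(kin.solve_ik(s2w((0,-95,75),S)[0],o),kin.solve_ik(s2w((0,-95,75),S)[0],ori(S,0,1)))
E
```

```text
1.4 [[222.1 156.5]] [[231.7 159.1]]
1.5 [[222.9 149. ]] [[228.3 155.9]]
1.57 [[223.5 143.9]] [[225.9 153.9]]
1.65 [[224.2 138.2]] [[223.3 151.8]]
0 0 1.5 [ 0.36  0.36  0.06  0.   -1.26  1.13]
0 0 1 [ 0.43  0.24 -0.19  0.   -1.14  1.06]
0 0 0.5 [ 0.49  0.2  -0.43  0.   -0.94  0.99]
0 0 0 [ 0.52  0.29 -0.59  0.   -0.7   0.97]
0 0.4 1.5 [ 0.43  0.19 -0.35  0.3  -0.7   0.85]
0 0.4 1 [ 0.52  0.07 -0.6   0.4  -0.6   0.66]
0 0.4 0.5 [ 0.56  0.04 -0.89  0.67 -0.39  0.33]
0 0.4 0 None
0 0.8 1.5 None
0 0.8 1 None
0 0.8 0.5 None
0 0.8 0 [-0.26  0.24 -1.03 -2.88 -0.5  -1.68]
1 0 1.5 [ 0.36  0.36  0.06  0.   -1.26 -2.01]
1 0 1 [ 0.43  0.24 -0.19  0.   -1.14 -2.08]
1 0 0.5 [ 0.49  0.2  -0.43  0.   -0.94 -2.15]
1 0 0 [ 0.52  0.29 -0.59  0.   -0.7  -2.18]
1 0.4 1.5 [ 0.43  0.19 -0.35  0.3  -0.7  -2.29]
1 0.4 1 [ 0.52  0.07 -0.6   0.4  -0.6  -2.48]
1 0.4 0.5 [ 0.56  0.04 -0.89  0.67 -0.39 -2.81]
1 0.4 0 None
1 0.8 1.5 None
1 0.8 1 None
1 0.8 0.5 None
1 0.8 0 [-0.26  0.24 -1.03 -2.88 -0.5   1.46]
[ 1.36249954e-01  4.15281993e-01 -3.92247712e-01  4.44089210e-16
 -7.63266622e-01  1.34943004e+00] [ 0.13624995  0.41528199 -0.39224771  0.         -0.76326662 -1.79216261]
```

Run:
```python
from h import *
S=np.load("S.npy")[:3];q=1.5;o=ori(S)
p=s2w((85-180*np.cos(q)-15,60,350),S)[0]
arm.movep(p,o);arm.wait(.2)
s=sense();m=vision.camera_model("wrist");np.save("w1.npy",np.array(m["pose"]));print(s["time_s"],s["ee_pos"],m["fov_y"],m["cx"],m["cy"],np.round(m["pose"],2).tolist())
save("wrist","pics/w1.png",None,1.5)
for n in ("guard_tab","trigger_bar"): print(vision.boxes_of("wrist",n)[:2])
for l,P in dict(tip=(85-200*np.cos(q),60,100+200*np.sin(q)),bar=(0,-126,97),c=(-85,-160,12),post=(0,-85,116)).items(): print(l,proj(m,s2w(P,S)).round(1)*1.5)
```

```text
3.5917 [606.64846126  61.2762629  349.92015091] 59.47300837205378 253.831047686445 186.54588757241223 [[-0.09, -0.96, -0.27, 675.97], [-1.0, 0.08, 0.02, 56.33], [0.0, 0.27, -0.96, 493.04], [0.0, 0.0, 0.0, 1.0]]
[{'box': [159.7, 121.1, 186.1, 82.4], 'p': 0.77}, {'box': [296.5, 173.2, 15.4, 25.8], 'p': 0.6}]
[{'box': [382.3, 179.4, 30.8, 32.8], 'p': 0.72}, {'box': [159.3, 124.7, 189.2, 81.0], 'p': 0.46}]
tip [[381.3 282.6]]
bar [[606.3 296.7]]
c [[593.7 350.1]]
post [[564.75 304.2 ]]
```

View pics/w1.png

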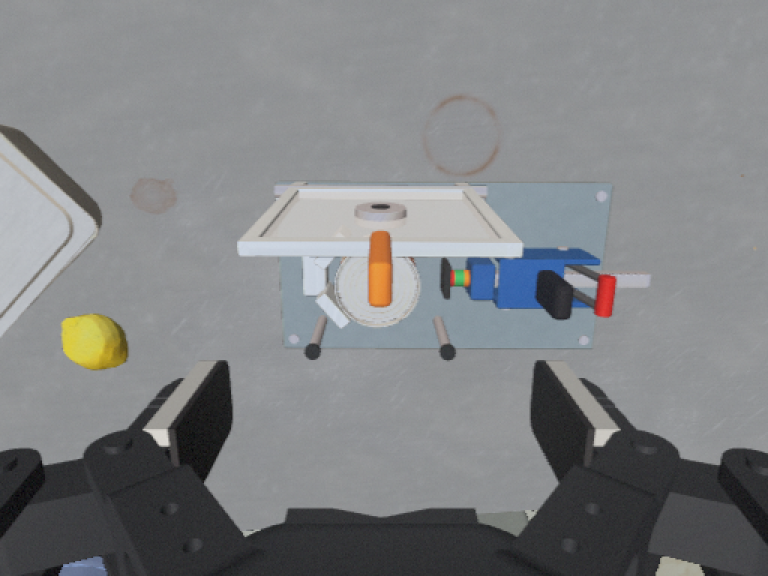

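Wrist view confirms the fit: the bar is at (606,296), the plate corner at (592,348) and the tab at x=380, with its tip face ending at row 306. All are within about 1 mm of prediction. I'll grip the tab now.

Run:
```python
from h import *
S=np.load("S.npy")[:3];q=1.5
g=s2w((85-182*np.cos(q),60,100+182*np.sin(q)-19),S)[0]
arm.line_to(g+[0,0,70],vel=100);arm.line_to(g,vel=80)
print(sense()["contact_force"]);arm.grab();arm.wait(.2)
s=sense();print(s["time_s"],s["ee_pos"],g,s["width"],s["gripper_force"],s["contact_force"])
save("wrist","pics/w2.png")
```

```text
[ 0.65724526 -0.13633787  0.92442776]
6.025 [621.45421582  60.47863717 262.70913431] [621.42477872  60.55013331 262.54408756] 0.10801492147742121 58.969019651412964 [-0.700149    0.09864752  2.53034663]
```

View pics/w2.png

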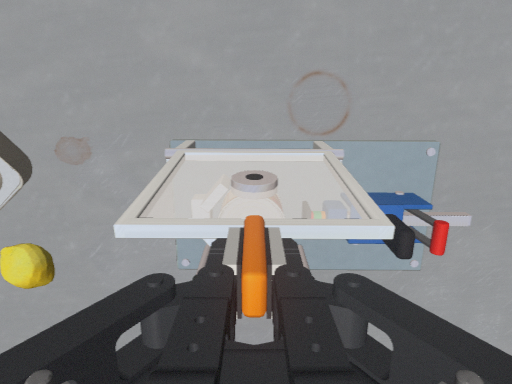

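The tab (column 255) sits centred between the pads. Now I swing it down along the arc.

Run:
```python
from h import *
S=np.load("S.npy")[:3]
for q in np.r_[np.linspace(1.5,.1,15)[1:],.06,.03,.0]:
    p=s2w((85-182*np.cos(q),60,100+182*np.sin(q)-19),S)[0]
    arm.line_to(p,vel=55 if q>.15 else 25)
    s=sense();f=s["contact_force"];print(round(q,2),round(s["time_s"],2),f.round(1),round(s["ee_pos"][2]-p[2],1),round(s["width"],3))
    if np.linalg.norm(f)>35: print("stop");break
```

```text
1.4 6.56 [ 2.4 -1.1  0.1] 0.1 0.11
1.3 7.04 [ 1.2 -0.   0.6] -0.1 0.11
1.2 7.53 [0.9 1.1 0.6] -0.2 0.108
1.1 8.01 [0.2 3.1 2.1] -0.3 0.108
1.0 8.49 [0.7 4.4 2.2] -0.2 0.108
0.9 8.97 [0.4 5.9 3.2] -0.3 0.115
0.8 9.46 [0.6 5.  2.3] -0.3 0.109
0.7 9.94 [0.7 6.9 2. ] -0.5 0.11
0.6 10.43 [1.  6.2 2.1] -0.4 0.105
0.5 10.91 [0.9 6.8 1.2] -0.5 0.107
0.4 11.39 [-0.1  7.5  1.9] -0.4 0.105
0.3 11.88 [0.5 7.  0.8] -0.4 0.112
0.2 12.36 [-0.3  7.4  2.1] -0.3 0.106
0.1 13.23 [-1.3  8.1  2.3] -0.1 0.109
0.06 13.68 [-0.1  7.1  1.9] -0.3 0.107
0.03 14.04 [-1.5  8.   2.4] -0.2 0.107
0.0 14.41 [-0.9  7.8  2. ] -0.2 0.108
```

Run:
```python
from h import *
p=sense()["ee_pos"].copy();z0=p[2];f0=sense()["contact_force"][2]
for i in range(14):
    p[2]=z0-.8*(i+1);arm.line_to(p,vel=15);s=sense();f=s["contact_force"];print(round(p[2],1),round(s["ee_pos"][2],1),f.round(1))
    if f[2]-f0>7: break
print(s["time_s"])
save("wrist","pics/w3.png")
```

```text
80.0 79.9 [0.4 5.  1.3]
79.2 79.1 [-0.6  5.7  2.1]
78.4 78.3 [-1.2  4.7  1.9]
77.6 78.1 [-1.4  5.1  6.1]
76.8 77.9 [-4.1  5.6 10.6]
15.6583
```

View pics/w3.png

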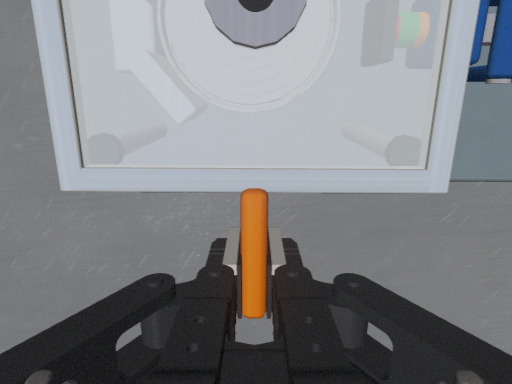

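Guard is on its stops: the frame is level above both stop posts at (105,145) and (400,145), and the force rose to 10 N. I release it and look at the trigger from above.

Run:
```python
from h import *
S=np.load("S.npy")[:3]
p=sense()["ee_pos"].copy()
arm.open_gripper();arm.line_to(p+[0,0,110],vel=200)
arm.movep(s2w((0,-97,185),S)[0],ori(S));arm.wait(.2)
s=sense();m=vision.camera_model("wrist");print(s["time_s"],s["ee_pos"],s["contact_force"])
save("wrist","pics/w4.png",None,1.5)
for n,P in dict(bar=(0,-126,101),barL=(17,-126,101),post=(0,-85,116),cR=(85,-160,12),cB=(-85,-160,12),stop=(-52,2,95)).items(): print(n,(proj(m,s2w(P,S))*1.5).round(1))
```

```text
18.1083 [535.98020473 -88.64866174 185.00974257] [-0.14756827 -0.25523362  0.79011573]
bar [[446.2 289.7]]
barL [[447.6 254.5]]
post [[357.7 299.4]]
cR [[489.9 109.5]]
cB [[474.7 370.5]]
stop [[189.9 383.3]]
```

View pics/w4.png

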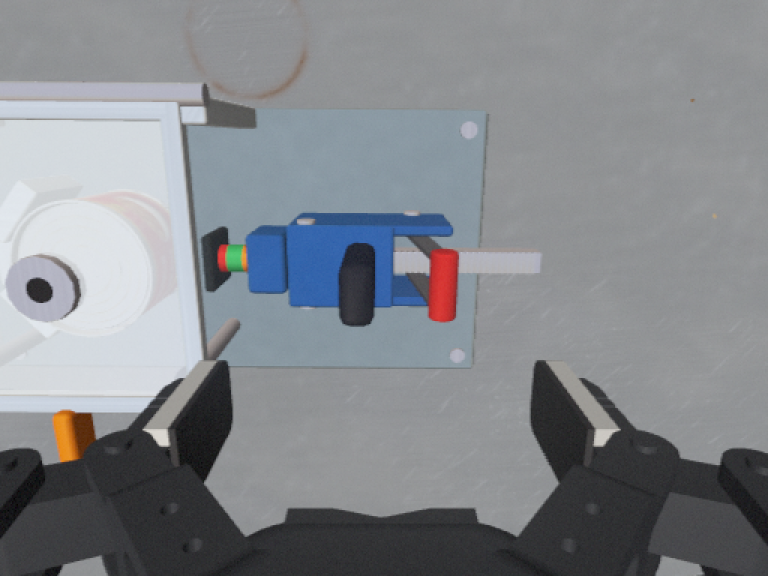

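The view shows the bar at (443,286) and the post at (357,285). Both lie about 1 mm to +y of the fit. The stem shows orange at the jaw (245,258). I descend and do a first squeeze.

Run:
```python
from h import *
S=np.load("S.npy")[:3];S[1]+=1.2;S[0]+=1.2;np.save("S2.npy",S)
arm.line_to(s2w((0,-97,76),S)[0],vel=120);print(sense()["contact_force"])
arm.line_to(s2w((0,-94.3,76),S)[0],vel=40);print(sense()["contact_force"])
t=sense()["time_s"];arm.grab();s=sense();print(s["time_s"]-t,s["time_s"],s["width"],s["gripper_force"],s["contact_force"],s["ee_pos"])
save("wrist","pics/w5.png",None,1.5)
```

```text
[-0.86385615  0.65975198 -0.40087987]
[-0.04748526 -0.45086302  0.55167992]
0.5500000000000007 20.0167 0.3616164346232138 59.53365217443206 [-3.22324068  3.39630789 11.2006817 ] [538.22478746 -85.57747913  77.93096035]
```

View pics/w5.png

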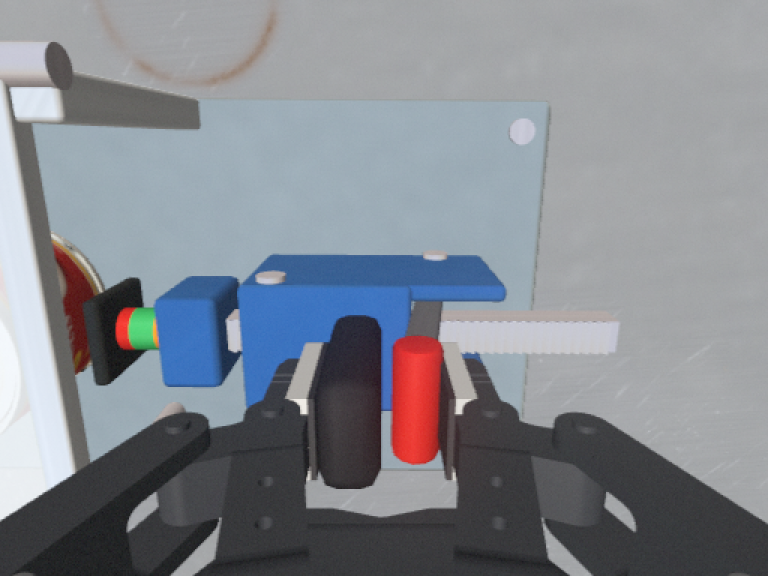

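Full squeeze: the bar is close to the post with the pads flush, and the jaw has advanced (mouth at column 158) with orange still at its mouth. I'll pump on, measuring the stem colours during each hold.

```bash
cat >> h.py <<'E'
def stem(im):
    h=cv2.cvtColor(im,cv2.COLOR_RGB2HSV)[213:223,25:125].astype(int);H,Sa,V=h[...,0],h[...,1],h[...,2]
    c=np.where(Sa<90,'.',np.where((H<6)|(H>170),'r',np.where(H<25,'o',np.where((H>35)&(H<85),'g',np.where((H>95)&(H<130),'B','.')))))
    c[V<50]='k'
    return ''.join(max(set(k),key=list(k).count) for k in c.T)
def squeeze(i):
    arm.open_gripper();arm.wait(.25);w=sense()["contact_force"].round(1)
    arm.grab();arm.wait(.1);s=sense();im=vision.snapshot("wrist")
    cv2.imwrite(f"pics/s{i}.png",cv2.resize(cv2.cvtColor(im,cv2.COLOR_RGB2BGR),None,fx=1.5,fy=1.5))
    t=stem(im);print(i,round(s["time_s"],2),round(s["width"],3),w,s["contact_force"].round(1),s["ee_pos"].round(1),'\n',t);return t
E
python3 - <<'E'
from h import *
print(stem(vision.snapshot("wrist")))
for i in (2,3): squeeze(i)
E
```

```text
.....................rrrrrrrrrrr........kkkkkkkkkkkkrrrrrrrroggggggggggggggggoo.BBBBBBBBBBBBBBBBBBBB
2 21.59 0.37 [ 0.2  0.2 -1.1] [-2.9  2.  10.5] [538.2 -85.6  77.9] 
 ...........................kkkkkkkkkkkkrrrrrrrroggggggggggggggggooBBBBBBBBBBBBBBBBBBBBBBBBBBBBBBBBBB
3 23.12 0.364 [ 0.3 -0.3  0.6] [-2.4  2.9  9.3] [538.2 -85.6  77.9] 
 ....................kkkkkkrrrrrrrroggggggggggggggggoBBBBBBBBBBBBBBBBBBBBBBBBBBBBBBBBBBBBBBBBBBBBBBBB
```

```bash
sed -i 's/25:125/0:125/' h.py
python3 - <<'E'
from h import *
import re
for i in (4,5):
    t=squeeze(i)
E
```

```text
4 24.63 0.37 [ 0.3 -0.5  0.7] [-2.1  2.9 11.6] [538.2 -85.6  78. ] 
 ............................................rrogggggggggggggggg.BBBBBBBBBBBBBBBBBBBBBBBBBBBBBBBBBBBBBBBBBBBBBBBB.............
5 26.15 0.366 [0.2 0.7 0.1] [-2.7  2.5 10.9] [538.2 -85.6  78. ] 
 .............................................ggggggBBBBBBBBBBBBBBBBBBBBBBBBBBBBBBBBBBBBBBBBBBBBBBBBB.........................
```

View pics/s5.png

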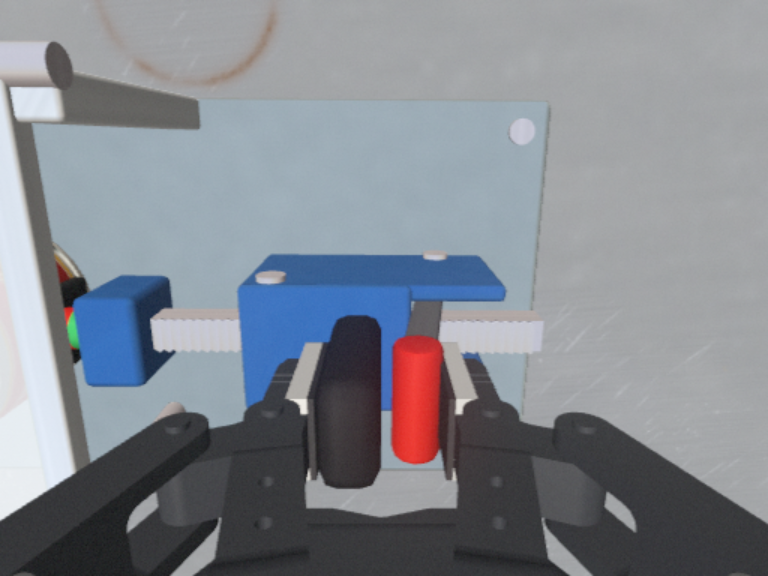

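Held squeeze 5: the jaw moved about 7 mm while the pad stayed put. That means the tin is seated and the spring compressed about 6.5 mm, with only green at the mouth (75,330). I'll cross-check with the scene camera.

Run:
```python
from h import *
save("scene","pics/sc2.png",(215,160,90,80),7)
s=sense();print(s["time_s"],s["width"],s["gripper_force"])
```

```text
26.25 0.36436631814161624 59.417524495802354
```

View pics/sc2.png

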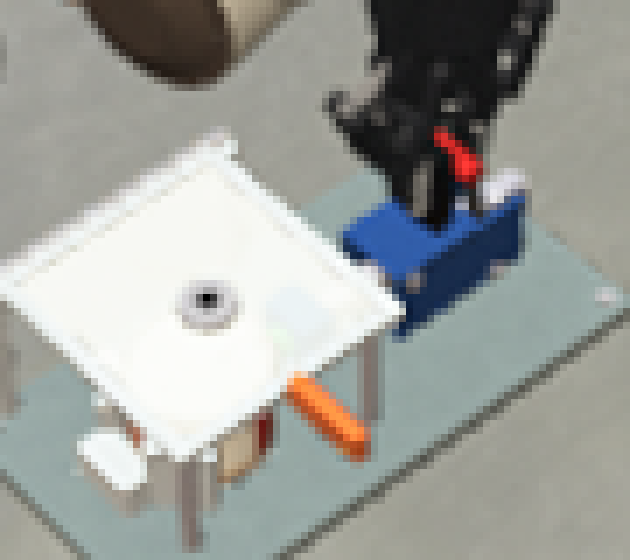

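The scene view shows the guard level, the trigger squeezed, and faint green at the jaw through the guard (285,335). Handing in.

```bash
python3 -c "
from plant import ticket
print(ticket.hand_in())"
```

```text
the job is handed in; nothing more can be done
None
```

I lowered the guard onto its stops without letting it drop. Five squeezes clamped the tin with green showing at the jaw (about 6.5 mm spring compression by image estimate), and I handed the job in with the trigger still held squeezed; no verdict was returned.

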